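# Roll the solder reel up its gutter onto the catch

### The job

Load the solder reel for use: with a fingertip, push the reel lying at the foot of the blue sloped gutter up the slope, over the yellow sprung catch and right up to the upper stop, so that the catch comes up behind it and it cannot roll back. Also push it endways until it lies square with its end flush against the tall side fence, so that the wire will draw straight through the eye. Only push the reel, never lift it off the gutter floor, and leave the spare reel and the other things on the bench where they are.

Things in the scene. Friction and masses are not known exactly. Their poses are not given: they have to be found in the camera images.
- gutter: stand of the reel gutter, fixed to the bench: dark steel base plate 300 x 116 mm, 14 mm high. Origin at the centre of its underside on the bench; x level along the gutter towards its upper end, y across towards the low side lip, z up. It carries a blue sheet-metal channel (chute).
- chute: blue channel, fixed, rising 10 degrees. Origin on the floor surface, midway across, at the inner face of the lower end lip (36 mm above the bench). x points UP the slope along the floor, y across towards the low side lip, z square off the floor. Floor 250 mm long (x 0 to 250), 60 mm wide (y -30 to +30); all walls 3 mm thick.
- end_lip (a point): middle of the top edge of the lip across the channel's lower end, 12 mm above the floor (chute x = 0). The reel at first leans on it. A fingertip reaches behind the reel over this lip.
- stop (a point): on the face of the black rubber buffer of the upper stop, midway across, 31 mm above the floor (chute x = 250 mm). The stop plate is 50 mm high; on its back is a thin brass wire-guide eye reaching 62 mm above the floor.
- fence (a point): on the inner face of the tall side fence, 31 mm above the floor, beside the reel's final place (chute y = -30 mm, x = 216 mm). The fence runs the whole length and is 55 mm high, its rolled edge 58 mm.
- low_lip (a point): on the inner face of the low side lip across from the fence, at the floor (chute y = +30 mm, x = 216 mm). The lip is 10 mm high, its rolled edge 12 mm, so a fingertip above it reaches the end face of the reel.
- reel: the solder reel to push: black flanges, light grey winding, 62 mm diameter, 48 mm long, 0.19 to 0.34 kg, lying across the gutter's foot. Acts as a smooth cylinder: rolls freely along the slope, rolls back when let go below the catch, slides easily endways if pushed low. Origin: centre of the end face towards the low side lip; z along its axis to the other end.
- reel_center (a point): middle of the reel, on its axis, 31 mm above the channel floor. At the start at chute x = 25 mm, y = 0 to 4 mm, so 6 to 10 mm short of the fence. Against the upper stop it is at chute x = 219 mm; let back onto the catch at about 216 mm. Flush on the fence it is at chute y = -6 mm.
- catch (a joint): sprung one-way catch in the floor, a yellow plate 40 mm wide: hinged at chute x = 147 mm, a ramp rising to a nose 11 mm above the floor at x = 192 mm. 0 = up (rest), 0.235 rad = flush with the floor. The reel pushed uphill over it (a few N) presses it down; its spring (1.5 N at the nose) lifts it behind the reel just as the reel reaches the stop.
- flux_bottle: white plastic flux bottle with a red cap, 38 mm across, 85 mm tall, standing. Bystander. Origin at the centre of its underside.
- side_cutters: side cutters with red grips, 139 mm long, lying flat. Bystander. Origin at the centre of its underside.
- tweezers: red tweezers, 122 mm long, lying flat. Bystander. Origin at the centre of its underside.
- loupe: black eye loupe, 38 mm across, 36 mm tall, standing. Bystander. Origin at the centre of its underside.
- multimeter: yellow and grey multimeter, 150 x 78 x 45 mm, lying flat. Bystander. Origin at the centre of its underside.
- screwdriver: screwdriver with an orange handle, 172 mm long, lying flat. Bystander. Origin at the centre of its underside.
- solder_spool: SPARE solder reel, the same make as the reel in the gutter but standing upright on one end on the bench; 62 mm across, 48 mm tall; not to be used. Bystander. Origin at the centre of its underside.
Not all that is in view belongs to the job. Leave any brown look-alike of the reel alone.

How it is judged:
On the way, in this order (a step that is already met when the one before it is completed fails the run):
1. the reel has pressed the catch down (value of joint catch above 0.1 rad and x of reel_center in the frame of chute above 0.14 m), for 0.02 s.
2. the reel has been rolled over the catch to the stop and the catch has come up behind it (x of reel_center in the frame of chute between 0.212 and 0.224 m and value of joint catch below 0.05 rad), for 0.2 s.
At the end, for the whole second after the job is handed in: The reel rests between the catch and the upper stop (its middle 212 to 224 mm up the channel), the catch is up (under 0.05 rad), the reel's end lies flush on the tall fence (within 3 mm, axis within 0.06 rad of square) and it lies still on the floor of the gutter (all of step 2 and y of reel_center in the frame of chute between -0.009 and -0.003 m and z of reel_center in the frame of chute between 0.027 and 0.035 m and angle between the z axis of reel and the y axis of chute, either way round below 0.06 rad and linear speed of reel below 0.01 m/s); the robot touches nothing.
It fails at once if the reel is lifted off the gutter floor (more than 6 mm) (z of reel_center in the frame of chute above 0.037 m).
It fails at once if a bystander is pushed more than 20 mm from its place (distance of any of flux_bottle, side_cutters, tweezers, loupe, multimeter, screwdriver, solder_spool from where it was at the start of the episode above 0.02 m).
It also fails if it takes over 51 s, if anything falls off the work surface, if the arm or the gripper's body presses on something with over 40 N, if the wrist force passes 120 N, or if a joint passes its speed limit or range.

### The arm

A 6-joint arm with a two-finger parallel gripper is mounted at the origin on the work surface; the furniture and walls round the work are solid. World frame = base frame: x ahead of the robot, y to its left, z up, the work surface at z = 0. Lengths are in m, angles in rad, forces in N, time in s.
With the tool pointing down it reaches from about 0.3 to 0.775 m from the base axis. Payload 14.6 kg.
Tool frame: the origin (TCP) lies on the mounting face of the last link; the fingertips stand 199 mm ahead of it and the grasp point (between the pads) lies 180 mm ahead of it; z points along the fingers, y is the line along which they close (so a half turn about z gives the same grasp; the last joint's range is limited). The gripper opens to 94 mm and grips with 3 to 60 N. Pads are 16 mm wide; open, the fingers measure 119 mm over their backs; the gripper's body (75 mm by 177 mm) begins 78 mm behind the grasp point.
Start: joints at [1.269, 0.3, 1.521, -0, 1.321, -0.067], TCP at [0.128, 0.535, 0.405] pointing down, gripper open.
Joint ranges: [-3.03, 3.03], [-0.79, 2.21], [0.23, 2.52], [-1.04, 4.18], [0, 3.07], [-2.55, 2.55]. Speed limits (rad/s): [2.22, 2.22, 2.57, 3.14, 3.14, 3.14].

### API

Orientations are given as [roll, pitch, yaw] about the fixed x, y, z axes, in that order (R = Rz(yaw) Ry(pitch) Rx(roll)).
In Python, from station import telemetry, cams, workorder, finder gives the robot as it stands.
- The arm moves only by the tool jog_arm, never from a script. Its argument "rows" is a list of rows, each an object with "gripper": the finger opening in m, from 0 to 0.094; "slide": the shift along the tool's x, y, z in m, a list of three; "spin": the turn about the tool's z in rad. In form: [{"gripper": gripper, "slide": [tx, ty, tz], "spin": spin}, ...]. A call has 1 to 8 rows; each row is the pose to reach, as a shift and turn from the pose commanded when the call began, along the tool's axes at that moment; what a row does not reach only later rows make up. A row lasts 1/10 s, in which the tool goes at most 50 mm and 8.59 degrees, less where a joint would pass 70% of its speed; a pose out of reach is approached as far as the arm can. A call with a gripper value outside its range is refused whole. The fingers move at their own pace and stop on an object; "squeeze" is the grip in N (left out, the last holds). Time passes only in rows, so rows that repeat a pose let the fingers close. It gives the time, the measured TCP pose, the force, the opening and the grip force at its end, in the units of the state.
- telemetry.get_obs(): the state, without advancing time (a new reading comes with each control period).
- cams.camera(name): name is "scene" or "top" or "wrist"; returns (picture, depth): 480x640x3 uint8, red, green, blue; 480x640 float32, m along the optical axis (not along the pixel's ray), 0 where there is no reading.
- cams.camera_info(name): a dict with "camera_matrix" (3x3 intrinsics, pixels), "k1" (the pictures are not rectified: a ray, as slopes to the right and down, at radius r is drawn at 1 + k1 r^2 times it, then the intrinsics apply), "R" (3x3) and "t" (3): a world point X has camera coordinates R X + t; the wrist camera has in their place "tool_from_camera" (4x4, takes a point from camera to tool coordinates, whose origin is the TCP and whose axes are the flange's). Camera axes: x right, y down, z forward; pixel columns grow to the right and rows downward; lengths in m; the calibration is good to about 2 mm. A picture is of the moment at which its call begins: read the wrist's pose just before it. camera_info takes no time and is no camera call.
- workorder.hand_in(): hands the job in; it is judged then, once.
Trained networks look in the newest picture that a camera, given by its name, has taken for a name from the list of things; names that differ only in an ending like _2 or _b are one class to them, and where a whole thing is asked for, a point or a joint stands for the part that bears it (a point fixed in the world has none). Each returns a list of dicts, best first, with "confidence" (0 to 1); they miss things now and then, are a little off and sometimes report something else, mostly with a low value. They report only what shows in the picture. A call takes as long as a camera call. They do not tell look-alikes from the thing itself.
- finder.find_in(target, camera): "point" ([x, y, z] in m, in world coordinates, good to about 4 mm: the middle of the surface that is visible of it).
- finder.masks_of(target, camera): "region" (480x640 bool, what is visible of it).
The state is a dict: "time_s": time; "qpos": joint angles; "joint_vel": joint speeds; "tau": joint torques, N m; "ee_pos": TCP position; "eef_rot": TCP orientation; "force": force on the tool from outside, world axes, zero at the start; "moment": the same for the moment, N m; "grip_width": finger opening in m; "grip_force": force on a finger pad.
Only numpy, scipy, OpenCV 4.12 (cv2) and the standard library are available. Lean on these libraries where they do the work, as an engineer would, in place of code of your own. Each camera call takes 0.05 s, during which the arm holds its last target. There are 200 camera calls.

## Working session

There is one attempt and no reset: what is moved stays moved. The work goes in short steps, Python scripts to look and compute and a tool call to move; the robot and the scene stay as the last step left them, time stands still between calls to the robot, and variables do not carry over. Pictures are saved under pics/ and viewed, at most 10 in all, crops included, and the job is handed in when it is done.

Besides the shell and the picture viewer there is one more tool, called after "Request:" as name(argument=value, ...), one argument or row to a line, values as JSON. jog_arm: Moves the arm, as the interface text tells. Its arguments: {"type":"object","properties":{"rows":{"type":"array","items":{"type":"object","properties":{"gripper":{"type":"number"},"slide":{"type":"array","items":{"type":"number"}},"spin":{"type":"number"}}}},"squeeze":{"type":"number"}},"required":["rows"]}

```bash
mkdir -p pics; ls; cat > h.py <<'E'
import numpy as np, cv2
from station import telemetry, cams, workorder, finder
def pix2w(cam,u,v,d):
    i=cams.camera_info(cam);K=np.array(i["camera_matrix"])
    x=np.array([(u-K[0,2])/K[0,0],(v-K[1,2])/K[1,1]]);y=x.copy()
    for _ in range(10): y=x/(1+i["k1"]*(y@y))
    return np.array(i["R"]).T@(np.array([y[0],y[1],1])*d-np.array(i["t"]))
def w2pix(cam,X):
    i=cams.camera_info(cam);K=np.array(i["camera_matrix"])
    c=np.array(i["R"])@np.array(X)+np.array(i["t"]);y=c[:2]/c[2];y=y*(1+i["k1"]*(y@y))
    return K[0,0]*y[0]+K[0,2],K[1,1]*y[1]+K[1,2]
E
python3 - <<'E'
from h import *
o=telemetry.get_obs();print({k:np.round(v,3).tolist() for k,v in o.items()})
for c in("top","scene"):
    p,d=cams.camera(c);cv2.imwrite(f"pics/{c}0.png",p[:,:,::-1]);np.save(c+"_d.npy",d);np.save(c+"_p.npy",p)
    for t in("reel","end_lip","stop","fence","low_lip","catch","gutter","chute","solder_spool","flux_bottle","multimeter"):
        print(c,t,[(np.round(r["point"],3).tolist(),round(r["confidence"],2),np.round(w2pix(c,r["point"])).tolist()) for r in finder.find_in(t,c)[:3]])
E
```

```text
pics
{'time_s': 0.0, 'qpos': [1.269, 0.3, 1.522, -0.0, 1.321, -0.067], 'joint_vel': [0.002, -0.0, 0.0, 0.0, 0.0, -0.001], 'tau': [0.001, -53.181, -35.273, 0.071, 0.024, -0.0], 'ee_pos': [0.128, 0.535, 0.404], 'eef_rot': [-3.14, -0.0, 2.907], 'force': [0.429, 0.921, -0.068], 'moment': [-0.052, 0.003, 0.057], 'grip_force': 0.0, 'grip_width': 0.094}
top reel [([0.583, -0.108, 0.096], 0.84, [380.0, 206.0])]
top end_lip [([0.595, 0.016, 0.066], 0.97, [326.0, 204.0])]
top stop [([0.602, 0.009, 0.069], 0.87, [329.0, 201.0]), ([0.474, 0.358, 0.01], 0.72, [188.0, 257.0])]
top fence [([0.596, 0.012, 0.071], 0.89, [328.0, 203.0])]
top low_lip [([0.594, 0.015, 0.07], 0.79, [326.0, 204.0])]
top catch [([0.592, 0.041, 0.076], 0.64, [316.0, 205.0])]
top gutter [([0.582, 0.012, 0.053], 0.87, [328.0, 210.0])]
top chute [([0.594, 0.015, 0.068], 0.8, [326.0, 204.0])]
top solder_spool [([0.366, -0.198, 0.051], 0.6, [418.0, 300.0])]
top flux_bottle [([0.764, -0.12, 0.067], 0.7, [382.0, 133.0]), ([0.595, 0.014, 0.07], 0.37, [327.0, 204.0])]
top multimeter [([0.263, 0.294, 0.036], 0.64, [210.0, 345.0])]
sc
[... 163 characters left out ...]
)]
scene stop [([0.603, 0.02, 0.076], 0.83, [346.0, 236.0])]
scene fence [([0.6, 0.018, 0.073], 0.71, [345.0, 238.0])]
scene low_lip [([0.606, 0.023, 0.076], 0.83, [346.0, 234.0])]
scene catch [([0.592, 0.042, 0.072], 0.59, [337.0, 234.0])]
scene gutter [([0.577, 0.004, 0.056], 0.93, [341.0, 249.0])]
scene chute [([0.602, 0.021, 0.074], 0.7, [345.0, 236.0])]
scene solder_spool [([0.361, -0.202, 0.048], 0.89, [325.0, 357.0]), ([0.605, 0.02, 0.074], 0.22, [346.0, 236.0])]
scene flux_bottle [([0.767, -0.129, 0.051], 0.74, [432.0, 247.0]), ([0.603, 0.027, 0.074], 0.66, [344.0, 235.0])]
scene multimeter [([0.253, 0.278, 0.036], 0.64, [177.0, 249.0]), ([0.605, 0.018, 0.073], 0.41, [347.0, 237.0])]
```

View pics/top0.png

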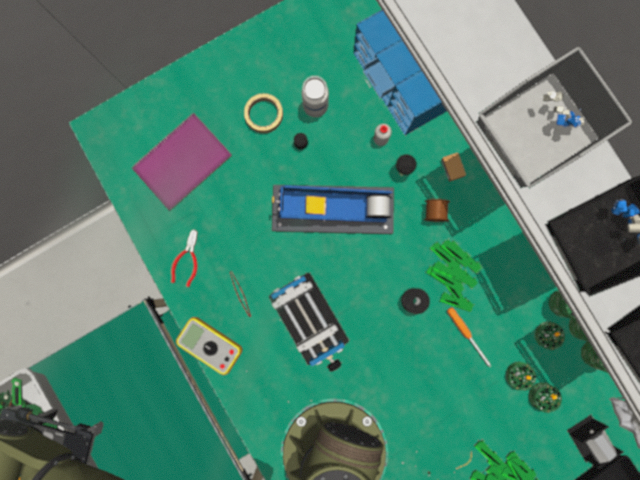

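View pics/scene0.png

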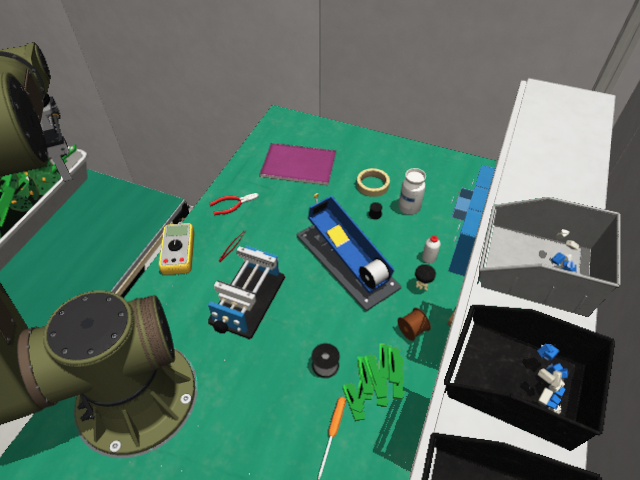

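Gutter is at top (273–394, 186–233). There are three candidates for the reel:
- **Top (378,205):** grey winding, lying across the gutter's right (low) end. This fits the description.
- **Top (436,210):** the brown look-alike.
- **Top (414,300):** the upright spare.

I'll confirm this in a crop and fit the gutter.

```bash
python3 - <<'E'
from h import *
p=np.load("top_p.npy");d=np.load("top_d.npy")
cv2.imwrite("pics/crop.png",cv2.resize(p[170:250,255:455,::-1],None,fx=4,fy=4,interpolation=cv2.INTER_CUBIC))
print(np.round(cams.camera_info("wrist")["tool_from_camera"],3).tolist(), cams.camera_info("wrist")["camera_matrix"])
for t in("gutter","reel","catch","chute"):
    r=finder.masks_of(t,"top")
    if not r: continue
    m=r[0]["region"]&(d>0)
    v,u=np.nonzero(m);P=np.array([pix2w("top",a,b,d[b,a]) for a,b in zip(u,v)])
    np.save(t+"_P.npy",P)
    rc=cv2.minAreaRect(P[:,:2].astype(np.float32));print(t,r[0]["confidence"],len(P),rc,P.min(0).round(3),P.max(0).round(3))
    if t=="gutter":
        hsv=cv2.cvtColor(p,cv2.COLOR_RGB2HSV)[v,u]
        b=(hsv[:,0]>100)&(hsv[:,0]<130)&(hsv[:,1]>120)
        B=P[b];print("blue",b.sum(),cv2.minAreaRect(B[:,:2].astype(np.float32)))
        low=P[(P[:,2]<.025)];print("plate",cv2.minAreaRect(low[:,:2].astype(np.float32)))
        for y in np.arange(-.16,.19,.02):
            s=P[abs(P[:,1]-y)<.003]; s=s[np.argsort(s[:,0])]
            print(round(y,2),[(round(a*1000),round(z*1000)) for a,_,z in s][::2])
E
```

```text
[[0.001, -0.963, -0.269, 0.078], [1.0, 0.0, 0.002, 0.001], [-0.001, -0.269, 0.963, 0.021], [0.0, 0.0, 0.0, 1.0]] [[380.69249579   0.         320.18805345]
 [  0.         380.69249579 227.98111843]
 [  0.           0.           1.        ]]Traceback (most recent call last):
  File "<stdin>", line 9, in <module>
  File "h.py", line 4, in pix2w
    i=cams.camera_info(cam);K=np.array(i["camera_matrix"])
ValueError: time passes only in moves, steps and waits
```

View pics/crop.png

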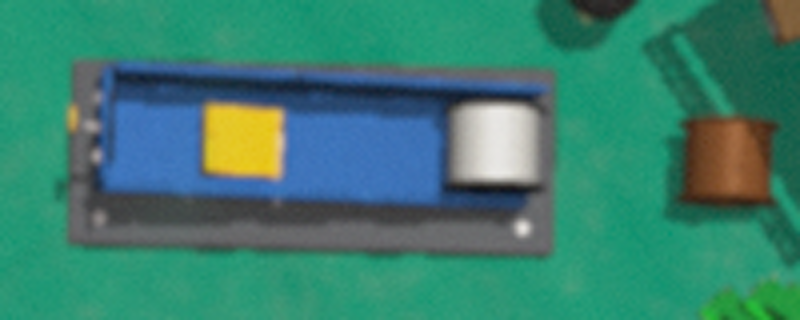

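The crop shows the grey-wound reel in the gutter foot at crop (493,143). The brown look-alike is outside the gutter at crop (728,160). I'll rerun the fit with the calibration cached.

```bash
cat > h.py <<'E'
import numpy as np, cv2
from station import telemetry, cams, workorder, finder
from scipy.spatial.transform import Rotation as Ro
def extr(cam,obs=None):
    i=cams.camera_info(cam);K=np.array(i["camera_matrix"]);D=np.array([i["k1"],0,0,0.])
    if cam=="wrist":
        T=np.eye(4);T[:3,:3]=Ro.from_euler("xyz",obs["eef_rot"]).as_matrix();T[:3,3]=obs["ee_pos"]
        T=T@np.array(i["tool_from_camera"]);R=T[:3,:3].T;t=-R@T[:3,3]
    else: R=np.array(i["R"]);t=np.array(i["t"])
    return K,D,R,t
def cloud(E,m,d):   # world points of mask pixels
    K,D,R,t=E;v,u=np.nonzero(m&(d>0));z=d[v,u]
    n=cv2.undistortPoints(np.stack([u,v],1).astype(np.float64)[:,None],K,D)[:,0]
    return (np.c_[n,np.ones(len(n))]*z[:,None]-t)@R,u,v
def proj(E,X):
    K,D,R,t=E;return cv2.projectPoints(np.atleast_2d(X).astype(float),cv2.Rodrigues(R)[0],t,K,D)[0][:,0]
E
python3 - <<'E'
from h import *
p=np.load("top_p.npy");d=np.load("top_d.npy");E=extr("top")
f=np.float32
P,u,v=cloud(E,np.ones_like(d,bool),d);hsv=cv2.cvtColor(p,cv2.COLOR_RGB2HSV)[v,u]
w=(u>262)&(u<402)&(v>178)&(v<240)
P,hsv,u,v=P[w],hsv[w],u[w],v[w]
ng=~((hsv[:,0]>60)&(hsv[:,0]<95)&(hsv[:,1]>100))&(P[:,2]>.007)
print("plate",cv2.minAreaRect(P[ng][:,:2].astype(f)))
b=(hsv[:,0]>100)&(hsv[:,0]<130)&(hsv[:,1]>120)
B=P[b];print("blue",b.sum(),cv2.minAreaRect(B[:,:2].astype(f)))
g=P[(hsv[:,1]<60)&(P[:,2]>.07)];print("reel",g.min(0),g.max(0),g.mean(0))
yel=P[(hsv[:,0]>20)&(hsv[:,0]<32)&(hsv[:,1]>150)];print("yellow",cv2.minAreaRect(yel[:,:2].astype(f)),yel[:,2].min(),yel[:,2].max())
for y in np.arange(-.14,.18,.03):
    k=(abs(P[:,1]-y)<.0015)&ng;s=P[k]; s=s[np.argsort(s[:,0])]
    print(round(y,2),[(round(a*1000),round(z*1000)) for a,_,z in s])
E
```

```text
plate ((0.5904371738433838, -0.00011701881885528564), (0.2992732524871826, 0.11649163067340851), 88.15792083740234)
blue 2495 ((0.6012773513793945, -0.0034199506044387817), (0.2564065754413605, 0.09002599865198135), 88.3234634399414)
reel [ 0.56045393 -0.13733325  0.07016698] [0.6211518  0.13449752 0.13767901] [ 0.58615816 -0.09554079  0.0917105 ]
yellow ((0.5959011316299438, 0.04234446585178375), (0.04797592759132385, 0.0443585030734539), 3.553138256072998) 0.008819793613271842 0.0839714459717873
-0.14 [(530, 7), (534, 20), (536, 16), (540, 10), (542, 10), (544, 13), (547, 12), (547, 10), (549, 13), (552, 11), (554, 12), (554, 12), (556, 18), (559, 12), (561, 18), (564, 17), (564, 11), (574, 11), (576, 16), (581, 16), (586, 17), (588, 17), (596, 16), (623, 15), (636, 13), (638, 15), (641, 15)]
-0.11 [(530, 13), (530, 9), (532, 16), (532, 13), (535, 11), (537, 12), (537, 11), (540, 12), (540, 12), (542, 15), (544, 15), (545, 12), (547, 15), (547, 12), (549, 15), (549, 15), (554, 41), (554, 41), (554, 15), (555, 49), (561, 40), (561, 57), (561, 94), (561, 37), (562, 66), (563, 100), (
[... 4443 characters left out ...]
6, 75), (566, 15), (566, 71), (568, 75), (570, 76), (573, 72), (575, 74), (575, 73), (577, 79), (581, 68), (582, 73), (583, 71), (584, 77), (586, 79), (589, 76), (591, 76), (594, 76), (594, 73), (596, 77), (598, 77), (599, 74), (601, 76), (603, 76), (605, 78), (608, 79), (611, 73), (611, 72), (613, 76), (614, 70), (615, 78), (616, 73), (618, 74), (620, 76), (621, 72), (622, 78), (623, 111), (623, 84), (623, 97), (623, 134), (624, 121), (624, 133), (626, 134), (626, 133)]
0.13 [(539, 14), (541, 14), (543, 17), (546, 15), (549, 15), (551, 17), (553, 16), (556, 18), (559, 14), (561, 16), (564, 12), (566, 13), (569, 12), (592, 119), (594, 122), (643, 18), (646, 14), (649, 10), (651, 12)]
0.16 []
```

Request:
jog_arm(
  rows=[
    {"gripper": 0.01, "slide": [-0.607, -0.58, 0.03], "spin": 1.368},
    {"gripper": 0.01, "slide": [-0.607, -0.58, 0.03], "spin": 1.368},
    {"gripper": 0.01, "slide": [-0.607, -0.58, 0.03], "spin": 1.368},
    {"gripper": 0.01, "slide": [-0.607, -0.58, 0.03], "spin": 1.368},
    {"gripper": 0.01, "slide": [-0.607, -0.58, 0.03], "spin": 1.368},
    {"gripper": 0.01, "slide": [-0.607, -0.58, 0.03], "spin": 1.368},
    {"gripper": 0.01, "slide": [-0.607, -0.58, 0.03], "spin": 1.368},
    {"gripper": 0.01, "slide": [-0.607, -0.58, 0.03], "spin": 1.368},
  ],
)

```text
time_s: 2.05
ee_pos: [0.3453, 0.1972, 0.3907]
eef_rot: [3.141, -0.0, 1.701]
force: [0.2, 0.5, -0.3]
grip_width: 0.0334
grip_force: 0.0
```

Request:
jog_arm(
  rows=[
    {"gripper": 0.01, "slide": [-0.395, 0.189, 0.05], "spin": 0.162},
    {"gripper": 0.01, "slide": [-0.395, 0.189, 0.05], "spin": 0.162},
    {"gripper": 0.01, "slide": [-0.395, 0.189, 0.05], "spin": 0.162},
    {"gripper": 0.01, "slide": [-0.395, 0.189, 0.05], "spin": 0.162},
    {"gripper": 0.01, "slide": [-0.395, 0.189, 0.05], "spin": 0.162},
    {"gripper": 0.01, "slide": [-0.395, 0.189, 0.05], "spin": 0.162},
    {"gripper": 0.01, "slide": [-0.395, 0.189, 0.05], "spin": 0.162},
    {"gripper": 0.01, "slide": [-0.395, 0.189, 0.05], "spin": 0.162},
  ],
)

```text
time_s: 2.85
ee_pos: [0.5641, -0.1349, 0.3447]
eef_rot: [3.141, -0.0, 1.545]
force: [0.3, -0.1, 1.1]
grip_width: 0.01
grip_force: 0.0
```

Request:
jog_arm(
  rows=[
    {"gripper": 0.01, "slide": [-0.035, 0.0, 0.0], "spin": 0.0},
    {"gripper": 0.01, "slide": [-0.035, 0.0, 0.0], "spin": 0.0},
  ],
)

```text
time_s: 3.05
ee_pos: [0.5624, -0.1714, 0.3441]
eef_rot: [-3.141, 0.0, 1.541]
force: [0.1, 0.7, 0.2]
grip_width: 0.0096
grip_force: 0.0
```

```bash
python3 - <<'E'
from h import *
o=telemetry.get_obs();print(o["ee_pos"],o["eef_rot"],o["force"])
p,d=cams.camera("wrist");cv2.imwrite("pics/w1.png",p[:,:,::-1])
E=extr("wrist",o);a=np.array([.032,.9995,0]);b=np.array([-.9995,.032,0]);z=np.array([0,0,1])
c,s=np.cos(np.radians(10)),np.sin(np.radians(10));X=c*a+s*z;Z=c*z-s*a;O=np.array([.5865,-.123,.036])
P,u,v=cloud(E,np.ones_like(d,bool),d)
Q=(P-O)@np.stack([X,b,Z],1)
# residuals vs nominal chute
f=(abs(Q[:,1])<26)&(abs(Q[:,1])<.02)&(Q[:,0]>.07)&(Q[:,0]<.14)&(abs(Q[:,2])<.012);print("floor z",np.median(Q[f,2]),f.sum())
f=(abs(Q[:,1]+.03)<.01)&(Q[:,2]>.02)&(Q[:,2]<.05)&(Q[:,0]>.07)&(Q[:,0]<.18);print("fence y",np.median(Q[f,1]),np.polyfit(Q[f,0],Q[f,1],1),f.sum())
r=(Q[:,2]>.025)&(Q[:,2]<.07)&(abs(Q[:,1])<.028)&(Q[:,0]<.08)&(Q[:,0]>-.02)
G=Q[r];print("reel",len(G),np.percentile(G,[1,50,99],axis=0).round(4).tolist())
for t in("reel","end_lip"): print(t,[((np.array(r["point"])-O)@np.stack([X,b,Z],1)).round(4).tolist()+[r["confidence"]] for r in finder.find_in(t,"wrist")[:2]])
E
```

```text
[ 0.56242179 -0.17144157  0.34406394] [-3.14052697e+00  1.41331203e-04  1.54118625e+00] [0.05356661 0.73195234 0.22642314]
floor z -1.890257360429569e-05 3858
fence y -0.03174768813837206 [ 0.01008781 -0.03259668] 742
reel 6941 [[-0.0016, -0.0235, 0.0322], [0.0283, -0.001, 0.0543], [0.0496, 0.0234, 0.0616]]
reel [[0.0251, 0.0008, 0.0533, 0.7], [-0.1111, 0.0154, 0.0343, 0.58]]
end_lip [[0.0717, -0.0108, -0.0032, 0.58]]
```

View pics/w1.png

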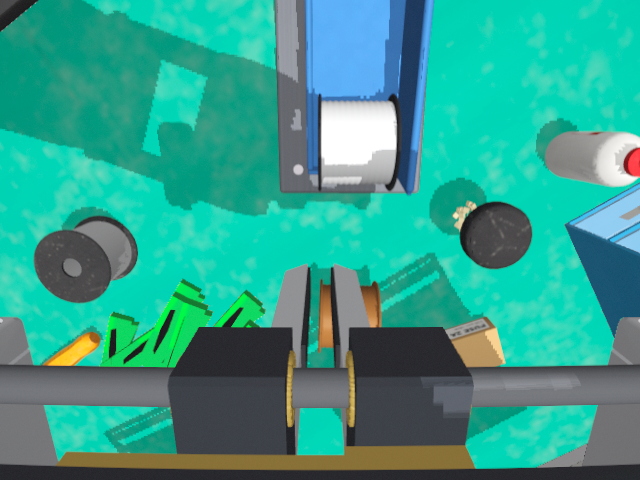

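Wrist view: the grey reel is at (358,142), the fingertips at (322,300), and the brown look-alike is well behind at (350,315). The chute model fits to within 2 mm. I'm descending behind the reel.

Request:
jog_arm(
  rows=[
    {"gripper": 0.01, "slide": [0, 0.022, 0.03], "spin": 0},
    {"gripper": 0.01, "slide": [0, 0.022, 0.06], "spin": 0},
    {"gripper": 0.01, "slide": [0, 0.022, 0.086], "spin": 0},
    {"gripper": 0.01, "slide": [0.008, 0.022, 0.086], "spin": 0},
    {"gripper": 0.01, "slide": [0.014, 0.022, 0.086], "spin": 0},
    {"gripper": 0.01, "slide": [0.018, 0.022, 0.086], "spin": 0},
  ],
)

```text
time_s: 3.8
ee_pos: [0.5853, -0.1491, 0.261]
eef_rot: [3.139, 0.001, 1.546]
force: [-0.4, -0.3, 0.8]
grip_width: 0.0099
grip_force: 0.0
```

Request:
jog_arm(
  rows=[
    {"gripper": 0.01, "slide": [0.005, 0, 0], "spin": 0},
    {"gripper": 0.01, "slide": [0.01, 0, -0.001], "spin": 0},
    {"gripper": 0.01, "slide": [0.016, 0, -0.002], "spin": 0},
    {"gripper": 0.01, "slide": [0.022, 0, -0.003], "spin": 0},
    {"gripper": 0.01, "slide": [0.028, 0, -0.004], "spin": 0},
    {"gripper": 0.01, "slide": [0.034, 0, -0.005], "spin": 0},
    {"gripper": 0.01, "slide": [0.04, 0, -0.006], "spin": 0},
    {"gripper": 0.01, "slide": [0.046, 0, -0.007], "spin": 0},
  ],
)

```text
time_s: 4.6
ee_pos: [0.5861, -0.1039, 0.266]
eef_rot: [-3.142, -0.0, 1.545]
force: [-1.1, -1.0, -0.1]
grip_width: 0.0098
grip_force: 0.4
```

```bash
cat >> h.py <<'E'
a=np.array([.032,.9995,0]);b=np.array([-.9995,.032,0]);zz=np.array([0,0,1])
c,s=np.cos(np.radians(10)),np.sin(np.radians(10));O=np.array([.5865,-.123,.036])
F=np.stack([c*a+s*zz,b,c*zz-s*a],1)
def look(name,cam="wrist"):
    o=telemetry.get_obs();print(np.round(o["ee_pos"],4),np.round(o["eef_rot"],3),np.round(o["force"],1),"tip chute",((np.array(o["ee_pos"])-[0,0,.199]-O)@F).round(4))
    p,d=cams.camera(cam);cv2.imwrite(f"pics/{name}.png",p[:,:,::-1]);E=extr(cam,o)
    P,u,v=cloud(E,np.ones_like(d,bool),d);Q=(P-O)@F
    hsv=cv2.cvtColor(p,cv2.COLOR_RGB2HSV)[v,u]
    r=(Q[:,2]>.015)&(Q[:,2]<.066)&(abs(Q[:,1])<.0285)&(Q[:,0]<.24)&(Q[:,0]>-.02)&(hsv[:,1]<70)
    G=Q[r];print("reel pct",len(G),np.percentile(G,[1,50,99],axis=0).round(4).tolist())
    return Q,hsv,u,v
E
python3 -c "
from h import *
look('w2');look('t2','top')"
```

```text
[ 0.5861 -0.1039  0.266 ] [-3.142 -0.     1.545] [-1.1 -1.  -0.1] tip chute [0.0242 0.001  0.0273]
reel pct 17010 [[0.0353, -0.0229, 0.0287], [0.0742, 0.0002, 0.0537], [0.0945, 0.0235, 0.0637]]
[ 0.5862 -0.1032  0.2662] [ 3.141 -0.     1.545] [0.3 0.6 0.7] tip chute [0.0249 0.001  0.0273]
reel pct 164 [[0.0805, -0.0207, 0.0271], [0.0901, -0.0007, 0.0453], [0.0969, 0.0263, 0.0574]]
```

View pics/w2.png

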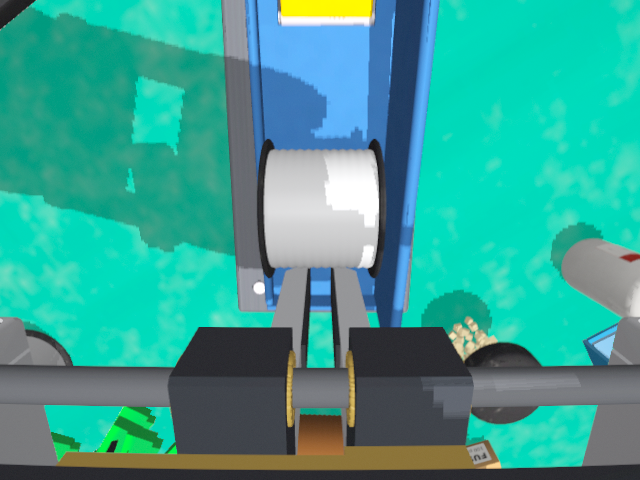

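The reel is at (322,205), square, with the fingers flush behind it. I'll keep pushing.

Request:
jog_arm(
  rows=[
    {"gripper": 0.01, "slide": [0.006, 0, 0.001], "spin": 0},
    {"gripper": 0.01, "slide": [0.012, 0, 0.001], "spin": 0},
    {"gripper": 0.01, "slide": [0.018, 0, 0.001], "spin": 0},
    {"gripper": 0.01, "slide": [0.024, 0, 0], "spin": 0},
    {"gripper": 0.01, "slide": [0.03, 0, -0.001], "spin": 0},
    {"gripper": 0.01, "slide": [0.036, 0, -0.002], "spin": 0},
    {"gripper": 0.01, "slide": [0.042, 0, -0.003], "spin": 0},
    {"gripper": 0.01, "slide": [0.048, 0, -0.004], "spin": 0},
  ],
)

```text
time_s: 5.5
ee_pos: [0.5873, -0.0559, 0.2701]
eef_rot: [3.142, 0.0, 1.545]
force: [-0.4, -1.4, 1.0]
grip_width: 0.0102
grip_force: 0.4
```

Request:
jog_arm(
  rows=[
    {"gripper": 0.01, "slide": [0.006, 0, -0.001], "spin": 0},
    {"gripper": 0.01, "slide": [0.012, 0, -0.002], "spin": 0},
    {"gripper": 0.01, "slide": [0.018, 0, -0.003], "spin": 0},
    {"gripper": 0.01, "slide": [0.024, 0, -0.004], "spin": 0},
    {"gripper": 0.01, "slide": [0.03, 0, -0.005], "spin": 0},
    {"gripper": 0.01, "slide": [0.036, 0, -0.006], "spin": 0},
    {"gripper": 0.01, "slide": [0.042, 0, -0.007], "spin": 0},
    {"gripper": 0.01, "slide": [0.048, 0, -0.008], "spin": 0},
  ],
)

```text
time_s: 6.3
ee_pos: [0.5886, -0.0079, 0.2781]
eef_rot: [3.142, -0.0, 1.545]
force: [0.8, -1.0, 0.3]
grip_width: 0.01
grip_force: 0.6
```

```bash
python3 -c "
from h import *
look('w3')"
```

```text
[ 0.5886 -0.0079  0.2781] [ 3.142 -0.     1.545] [ 0.8 -1.   0.3] tip chute [0.1208 0.0016 0.0224]
reel pct 18434 [[0.1328, -0.0223, 0.0303], [0.1722, 0.0008, 0.0551], [0.1924, 0.0242, 0.0639]]
```

View pics/w3.png

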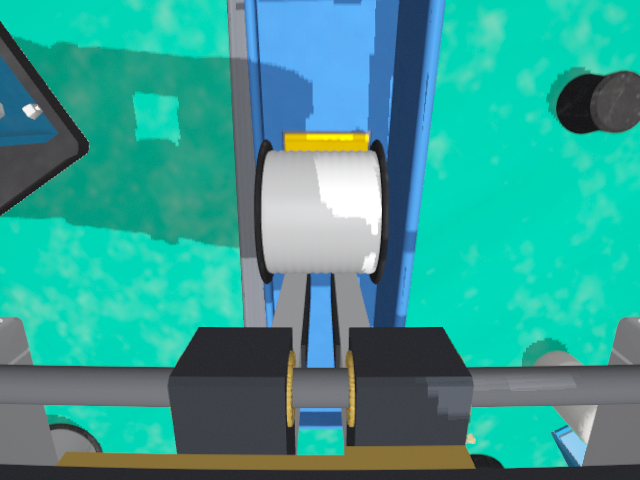

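The reel is square and riding the yellow catch (326,140), with its middle at about chute x 162 mm. I'm carrying on to the stop.

Request:
jog_arm(
  rows=[
    {"gripper": 0.01, "slide": [0.006, 0, -0.001], "spin": 0},
    {"gripper": 0.01, "slide": [0.012, 0, -0.002], "spin": 0},
    {"gripper": 0.01, "slide": [0.018, 0, -0.003], "spin": 0},
    {"gripper": 0.01, "slide": [0.024, 0, -0.004], "spin": 0},
    {"gripper": 0.01, "slide": [0.03, 0, -0.005], "spin": 0},
    {"gripper": 0.01, "slide": [0.036, 0, -0.006], "spin": 0},
    {"gripper": 0.01, "slide": [0.042, 0, -0.007], "spin": 0},
    {"gripper": 0.01, "slide": [0.047, 0, -0.008], "spin": 0},
  ],
)

```text
time_s: 7.15
ee_pos: [0.5898, 0.0391, 0.286]
eef_rot: [-3.141, -0.0, 1.545]
force: [0.7, 0.1, -0.1]
grip_width: 0.0099
grip_force: 0.0
```

Request:
jog_arm(
  rows=[
    {"gripper": 0.01, "slide": [0.003, 0, 0], "spin": 0},
    {"gripper": 0.01, "slide": [0.005, 0, -0.001], "spin": 0},
    {"gripper": 0.01, "slide": [0.006, 0, -0.001], "spin": 0},
    {"gripper": 0.01, "slide": [0.007, 0, -0.001], "spin": 0},
  ],
)

```text
time_s: 7.55
ee_pos: [0.59, 0.0443, 0.2869]
eef_rot: [-3.141, 0.003, 1.544]
force: [-1.9, -15.4, -0.0]
grip_width: 0.0099
grip_force: 8.7
```

```bash
python3 -c "
from h import *
Q,h,u,v=look('w4')
y=(h[:,0]>20)&(h[:,0]<32)&(h[:,1]>150)&(abs(Q[:,1])<.025)&(Q[:,0]>.1)&(Q[:,0]<.21);print('yellow',y.sum(),np.percentile(Q[y],[2,50,98],axis=0).round(4).tolist() if y.sum() else 0)"
```

```text
[0.59   0.0443 0.2869] [-3.141e+00  3.000e-03  1.544e+00] [ -1.9 -15.4  -0. ] tip chute [0.1738 0.0019 0.0221]
reel pct 16008 [[0.1849, -0.0215, 0.0336], [0.2211, 0.0016, 0.0547], [0.2397, 0.0248, 0.0639]]
yellow 665 [[0.1451, -0.0207, -0.0003], [0.1587, 0.0012, 0.0033], [0.1796, 0.0065, 0.0338]]
```

The force is 15 N against the stop and the catch plate's slope fits the up position. I'll hold briefly, then back off and rise.

Request:
jog_arm(
  rows=[
    {"gripper": 0.01, "slide": [-0.001, 0, 0], "spin": 0},
    {"gripper": 0.01, "slide": [-0.004, 0, 0], "spin": 0},
    {"gripper": 0.01, "slide": [-0.008, 0, 0], "spin": 0},
    {"gripper": 0.0, "slide": [-0.02, 0, -0.005], "spin": 0},
    {"gripper": 0.0, "slide": [-0.03, 0, -0.03], "spin": 0},
    {"gripper": 0.0, "slide": [-0.03, 0, -0.075], "spin": 0},
    {"gripper": 0.0, "slide": [-0.03, 0, -0.085], "spin": 0},
    {"gripper": 0.0, "slide": [-0.03, 0, -0.085], "spin": 0},
  ],
)

```text
time_s: 8.4
ee_pos: [0.5892, 0.015, 0.3741]
eef_rot: [3.138, 0.0, 1.544]
force: [0.3, 0.2, -1.1]
grip_width: 0.0006
grip_force: 0.0
```

```bash
python3 -c "
from h import *
Q,h,u,v=look('w5')
y=(h[:,0]>20)&(h[:,0]<32)&(h[:,1]>150)&(abs(Q[:,1])<.025)&(Q[:,0]>.1)&(Q[:,0]<.21);print('yellow',y.sum(),np.percentile(Q[y],[2,50,98],axis=0).round(4).tolist() if y.sum() else 0)
k=y&(Q[:,2]<.02);print(np.polyfit(Q[k,0],Q[k,2],1))"
```

```text
[0.5892 0.015  0.3741] [3.138 0.    1.544] [ 0.3  0.2 -1.1] tip chute [0.16   0.0017 0.113 ]
reel pct 6839 [[0.1911, -0.0212, 0.0329], [0.2195, 0.0017, 0.0544], [0.2391, 0.0247, 0.0615]]
yellow 5652 [[0.1476, -0.0208, 0.0003], [0.2001, -0.0024, 0.2303], [0.2019, 0.0232, 0.2333]]
[ 0.3056643  -0.04572977]
```

View pics/w5.png

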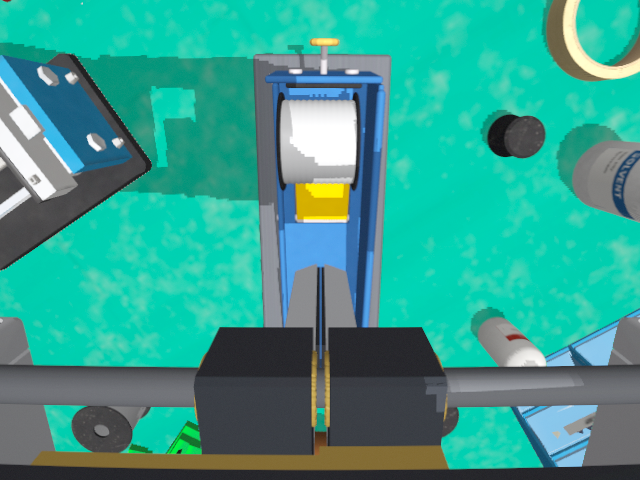

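The reel rests between the stop (320,75) and the yellow catch (322,200). It's about 7 mm short of the fence. I'm moving round to the low-lip side.

Request:
jog_arm(
  rows=[
    {"gripper": 0.0, "slide": [0, -0.045, 0], "spin": 0},
    {"gripper": 0.0, "slide": [0.035, -0.061, 0], "spin": 0},
    {"gripper": 0.0, "slide": [0.067, -0.061, 0], "spin": 0},
    {"gripper": 0.0, "slide": [0.067, -0.061, 0.03], "spin": 0},
    {"gripper": 0.0, "slide": [0.067, -0.061, 0.06], "spin": 0},
    {"gripper": 0.0, "slide": [0.067, -0.061, 0.085], "spin": 0},
    {"gripper": 0.0, "slide": [0.067, -0.061, 0.086], "spin": 0},
  ],
)

```text
time_s: 9.15
ee_pos: [0.529, 0.084, 0.2817]
eef_rot: [-3.134, 0.001, 1.545]
force: [0.1, -0.4, 0.6]
grip_width: 0.0005
grip_force: 0.0
```

Request:
jog_arm(
  rows=[
    {"gripper": 0.0, "slide": [0, 0, -0.004], "spin": 0},
    {"gripper": 0.0, "slide": [0, 0, -0.004], "spin": 0},
  ],
)

```text
time_s: 9.35
ee_pos: [0.5303, 0.0841, 0.2915]
eef_rot: [3.14, -0.0, 1.545]
force: [1.1, -0.2, 0.4]
grip_width: 0.0002
grip_force: 0.0
```

Request:
jog_arm(
  rows=[
    {"gripper": 0.0, "slide": [0.008, 0, 0.002], "spin": 0},
    {"gripper": 0.0, "slide": [0.016, 0, 0.002], "spin": 0},
  ],
)

```text
time_s: 9.55
ee_pos: [0.5304, 0.1006, 0.2886]
eef_rot: [3.141, -0.0, 1.544]
force: [0.6, -0.3, -0.8]
grip_width: 0.0004
grip_force: 0.0
```

I moved along tool x by mistake, in free air. I'll correct that, then advance along tool y.

Request:
jog_arm(
  rows=[
    {"gripper": 0.0, "slide": [-0.016, 0, 0], "spin": 0},
    {"gripper": 0.0, "slide": [-0.016, 0.008, 0], "spin": 0},
    {"gripper": 0.0, "slide": [-0.016, 0.016, 0], "spin": 0},
    {"gripper": 0.0, "slide": [-0.016, 0.02, 0], "spin": 0},
    {"gripper": 0.0, "slide": [-0.016, 0.023, 0], "spin": 0},
    {"gripper": 0.0, "slide": [-0.016, 0.026, 0], "spin": 0},
    {"gripper": 0.0, "slide": [-0.016, 0.029, 0], "spin": 0},
  ],
)

```text
time_s: 10.25
ee_pos: [0.5591, 0.0834, 0.2879]
eef_rot: [-3.141, 0.0, 1.545]
force: [-1.0, 0.7, -0.6]
grip_width: 0.0008
grip_force: 0.4
```

Request:
jog_arm(
  rows=[
    {"gripper": 0.0, "slide": [0, 0.001, 0], "spin": 0},
    {"gripper": 0.0, "slide": [0, 0.002, 0], "spin": 0},
    {"gripper": 0.0, "slide": [0, 0.003, 0], "spin": 0},
    {"gripper": 0.0, "slide": [0, 0.004, 0], "spin": 0},
  ],
)

```text
time_s: 10.65
ee_pos: [0.563, 0.0832, 0.288]
eef_rot: [-3.142, 0.0, 1.545]
force: [-0.2, -0.0, 0.1]
grip_width: 0.0006
grip_force: 0.3
```

```bash
python3 -c "
from h import *
Q,h,u,v=look('w6');look('t6','top')"
```

```text
[0.563  0.0832 0.288 ] [-3.142  0.     1.545] [-0.2 -0.   0.1] tip chute [0.2115 0.0301 0.0165]
reel pct 10985 [[0.2035, -0.028, 0.0224], [0.2295, -0.0046, 0.0502], [0.2396, 0.0276, 0.0633]]
[0.5631 0.0832 0.288 ] [ 3.142 -0.     1.545] [ 0.1  0.  -1. ] tip chute [0.2115 0.03   0.0165]
reel pct 2 [[-0.0024, -0.0267, 0.0159], [0.0898, -0.0014, 0.0191], [0.182, 0.0239, 0.0223]]
```

View pics/w6.png

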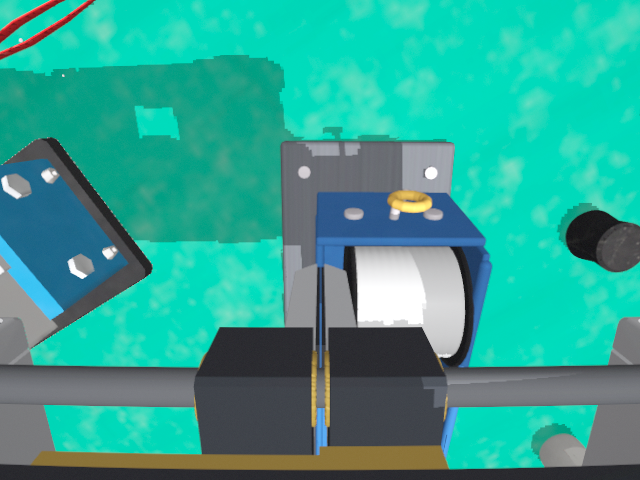

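The finger is on the reel's end at about (345,290), and the far flange is near the fence (465,300). I'll continue until the force rises.

Request:
jog_arm(
  rows=[
    {"gripper": 0.0, "slide": [0, 0.001, 0], "spin": 0},
    {"gripper": 0.0, "slide": [0, 0.002, 0], "spin": 0},
    {"gripper": 0.0, "slide": [0, 0.003, 0], "spin": 0},
  ],
)

```text
time_s: 11.05
ee_pos: [0.5647, 0.0833, 0.2874]
eef_rot: [-3.134, 0.0, 1.545]
force: [-29.6, 0.2, 11.1]
grip_width: 0.0004
grip_force: 14.9
```

Firm contact, so the reel is flush. I'm withdrawing.

Request:
jog_arm(
  rows=[
    {"gripper": 0.0, "slide": [0, -0.002, 0], "spin": 0},
    {"gripper": 0.0, "slide": [0, -0.005, 0], "spin": 0},
    {"gripper": 0.0, "slide": [0, -0.02, 0], "spin": 0},
    {"gripper": 0.0, "slide": [0, -0.04, -0.01], "spin": 0},
    {"gripper": 0.0, "slide": [0, -0.045, -0.05], "spin": 0},
    {"gripper": 0.0, "slide": [-0.05, -0.045, -0.09], "spin": 0},
    {"gripper": 0.0, "slide": [-0.1, -0.03, -0.11], "spin": 0},
    {"gripper": 0.0, "slide": [-0.1, -0.03, -0.11], "spin": 0},
  ],
)

```text
time_s: 11.85
ee_pos: [0.5335, -0.0187, 0.4008]
eef_rot: [3.137, 0.001, 1.543]
force: [0.2, -0.1, 0.3]
grip_width: 0.0006
grip_force: 0.0
```

```bash
python3 -c "
from h import *
Q,h,u,v=look('w7')
w=(Q[:,0]>.19)&(Q[:,0]<.235)&(Q[:,2]>.04)&(Q[:,2]<.066)&(h[:,1]<70)&(abs(Q[:,1])<.035)
print(np.percentile(Q[w],[1,50,99],axis=0).round(4))
# fit cylinder axis x from winding/flange: per-y-slice circle of fixed centre z
from scipy.optimize import least_squares
W=Q[w&(abs(Q[:,1]+.006)<.018)]
f=lambda q:np.hypot(W[:,0]-q[0]-q[1]*(W[:,1]+.006),W[:,2]-.031)-q[2]
print('xc,tilt,r',least_squares(f,[.217,0,.028],loss='soft_l1',f_scale=.001).x)
fe=(abs(Q[:,1]+.03)<.008)&(Q[:,2]>.03)&(Q[:,2]<.05)&(Q[:,0]>.1)&(Q[:,0]<.18)&(h[:,1]>100);print('fence',np.median(Q[fe,1]),np.polyfit(Q[fe,0],Q[fe,1],1))
"
```

```text
[ 0.5335 -0.0187  0.4008] [3.137e+00 1.000e-03 1.543e+00] [ 0.2 -0.1  0.3] tip chute [0.1298 0.0563 0.1454]
reel pct 6223 [[0.1882, -0.0279, 0.0209], [0.2157, -0.0035, 0.0539], [0.238, 0.0169, 0.0611]]
[[ 0.1906 -0.0303  0.0433]
 [ 0.2148 -0.0069  0.0551]
 [ 0.2346  0.0169  0.0616]]
xc,tilt,r [ 0.21303844 -0.00561221  0.02624327]
fence -0.03152237660253235 [-0.00089355 -0.03139073]
```

View pics/w7.png

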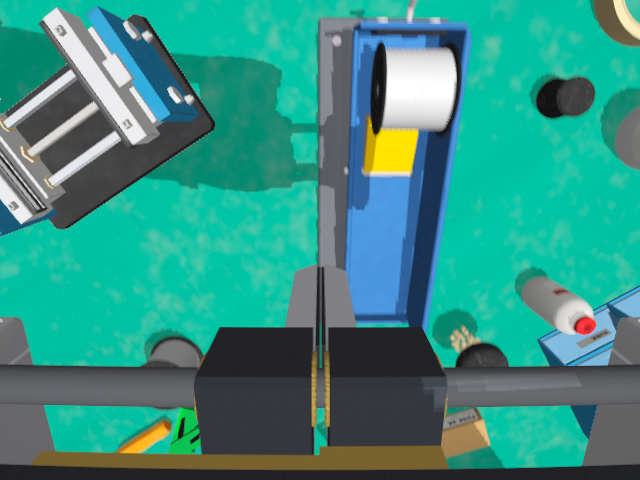

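The reel (415,87) is flush along the fence and square, held by the yellow catch (390,148), and the arm is clear. Handing in.

```bash
python3 -c "
from h import *
print(workorder.hand_in())"
```

```text
the job is handed in; nothing more can be done
None
```

The job is handed in, with no verdict returned: my last look showed the reel between catch and stop, square and flush on the fence to about 1 mm, with the arm clear and no bystanders touched.

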